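# Set the bread warmer's vent stay to half open

### The job

The vent on top of the bread warmer is shut. Take the flat steel stay by the upright black tab at its free end, lift it off its pin, bring it along with the shutter until the middle one of its three holes is above the pin, and lower it so that the pin stands through the middle hole and the stay lies flat again; then let go.

Things in the scene. Friction and masses are not known exactly. Their poses are not given: they have to be found in the camera images.
- bread_warmer: Low grey bread warmer, 200 mm (x) by 360 mm (y), fixed; flat deck 100 mm above the table. Origin: centre of its underside; own z up, own x away from its windowed door, own y towards its shutter end. On the deck a flat shutter (104 x 94 mm) slides along own y over vent slots; it opens towards -y, and can go 10 mm beyond shut and 90 mm open. It follows the stay freely (under 1 N).
- stay_tab (a point): Grip point in the upright black tab at the stay's free end, 158 mm from the stay's hinge on the shutter. Tab: 12 mm thick along the warmer's own x (grip across that), 24 mm long along the bar, 36 mm high; the point is 24 mm above the bar's mid-plane, 12 mm below the tab's top. Under the tab the bar is 12 mm wide; the full width begins 15 mm away towards the pin.
- middle_hole (a point): Centre, at mid-thickness, of the middle of three round 26 mm holes in the stay: a flat steel bar 40 x 4 mm, 100 g, hinged to the shutter, lying level along own -y, 7.5 mm off the deck. It swings up about that hinge and falls back; no sideways play. Holes are 40, 80 and 120 mm from the hinge; this one at 80, the tab 78 mm beyond it. At the start the hole next to the tab is on the pin.
- pin_top (a point): Top of the fixed, upright, round-topped steel pin on the warmer's deck: 8 mm in diameter, 23 mm high above the deck, so it stands 11.5 mm above the stay lying flat. It is on the stay's line, at own x -20 mm, own y -50 mm of the warmer.

How it is judged (in metres and radians):
On the way:
1. the stay is lifted off the pin (z of middle_hole in the frame of bread_warmer above 0.117 m), for 0.1 s.
At the end, for the whole second after the job is handed in: The pin stands through the stay's middle hole (the hole's centre within 12 mm of the pin, seen from above) and the stay lies flat (the hole's centre no more than 3.5 mm above its flat-lying height) (horizontal distance between middle_hole and pin_top below 0.012 m and z of middle_hole in the frame of bread_warmer below 0.113 m); the robot touches nothing.
It also fails if it takes over 32 s, if anything falls off the work surface, if the arm or the gripper's body presses on something with over 40 N, if the wrist force passes 120 N, or if a joint passes its speed limit or range.

### The arm

A 6-joint arm with a two-finger parallel gripper is mounted at the origin on a cart in front of the work surface, level with it; the furniture and walls round the work are solid. World frame = base frame: x ahead of the robot, y to its left, z up, the work surface at z = 0. Lengths are in m, angles in degrees, forces in N, time in s.
With the tool pointing down it reaches from about 0.4 to 0.825 m from the base axis. Payload 7 kg.
Tool frame: the origin (TCP) lies on the mounting face of the last link; the fingertips stand 178 mm ahead of it and the grasp point (between the pads) lies 159 mm ahead of it; z points along the fingers, y is the direction in which the jaws open and shut (so a half turn about z gives the same grasp; the last joint's range is limited). The gripper opens to 88 mm and grips with 3 to 60 N. Pads are 19 mm wide; open, the fingers measure 130 mm over their backs; the gripper's body (78 mm by 193 mm) begins 47 mm behind the grasp point.
Start: joints at [-49.956, 20.546, 0.682, 0, -70.136, -16.507], TCP at [0.27, -0.619, 0.405] pointing down, gripper open.
Joint ranges: [-176.03, 176.03], [-82.01, 121.73], [-58.28, 71.71], [-173.87, 95.51], [-174.79, -0.11], [-173.66, 173.66]. Speed limits (degrees/s): [136.94, 136.94, 172.46, 180, 180, 180].

### API

Orientations are given as [roll, pitch, yaw] about the fixed x, y, z axes, in that order (R = Rz(yaw) Ry(pitch) Rx(roll)).
In Python, from plant import r gives the robot as it stands. The module is installed in compiled form; this text tells all that it offers.
- The arm moves only by the tool carry_out, never from a script. Its argument "plan" is a list of rows, each a list of 3 entries, a list of its own where there are three numbers: the shift along the tool's x, y, z in m, then the turn, a rotation vector about the tool's x, y, z in degrees, then the closure in counts, from 0 (fully open) to 255 (shut). In form: [[[x, y, z], [ax, ay, az], hand], ...]. A call has 1 to 12 rows; each row shifts and turns the commanded pose from where the row before left it, along the tool's axes as they then stand; what a row does not reach is not made up. A row lasts 1/12 s, in which the tool goes at most 41.7 mm and 7.16 degrees, less where a joint would pass 70% of its speed; a pose out of reach is approached as far as the arm can. A call is refused whole if a number of a shift passes 0.0417 or a number of a turn 7.16, either way. A call with a gripper value outside its range is refused whole. The fingers move at their own pace and stop on an object; "grip_force" is the grip in N (left out, the last holds). Time passes only in rows, so rows that do not move let the fingers close. It gives the time, the measured TCP pose, the force and the opening at its end, in the units of the state.
- r.get_state(): the state, without advancing time (a new reading comes with each control period).
- r.capture(name): name is "scene" or "top" or "wrist"; returns the picture (384x512x3 uint8, red, green, blue); there is no depth.
- r.get_calibration(name): a dict with "K" (3x3 intrinsics, pixels), "D" ([k1, k2, p1, p2, k3] as OpenCV has them; the pictures are not rectified), "rvec" (rotation vector, rad) and "tvec" (3), from world to camera coordinates, as OpenCV has them. Camera axes: x right, y down, z forward; pixel columns grow to the right and rows downward; lengths in m; the calibration is good to about 2 mm. A picture is of the moment at which its call begins: read the wrist's pose just before it. get_calibration takes no time and is no camera call; for the wrist camera it gives the pose at the moment of the call.
- r.close_job(): hands the job in, once; it reports no verdict.
The state is a dict: "time_s": time; "joints": joint angles; "qd": joint speeds; "joint_torque": joint torques, N m; "tcp_pos": TCP position; "eef_rot": TCP orientation; "contact_force": force on the tool from outside, world axes, zero at the start; "moment": the same for the moment, N m; "gripper_width": finger opening in m.
Only numpy, scipy, OpenCV 4.12 (cv2) and the standard library are available. Lean on these libraries where they do the work, as an engineer would, in place of code of your own. Each camera call takes 0.05 s, during which the arm holds its last target. There are 200 camera calls.

## Working session

There is one attempt and no reset: what is moved stays moved. The work goes in short steps, Python scripts to look and compute and a tool call to move; the robot and the scene stay as the last step left them, time stands still between calls to the robot, and variables do not carry over. Pictures are saved under pics/ and viewed, about 8 in all and at most 12, crops included, and the job is handed in when it is done.

Besides the shell and the picture viewer there is one more tool, called after "Call:" as name([rows], argument=value, ...), one row to a line, values as JSON. carry_out: Moves the arm, as the interface text tells. Its arguments: {"type":"object","properties":{"plan":{"type":"array","items":{"type":"array"}},"grip_force":{"type":"number"}},"required":["plan"]}

```bash
mkdir -p pics
python3 - <<'E'
from plant import r
import cv2,numpy as np
for n in ("scene","top"):
    cv2.imwrite(f"pics/{n}0.png",cv2.cvtColor(r.capture(n),cv2.COLOR_RGB2BGR))
    c=r.get_calibration(n);R=cv2.Rodrigues(np.array(c["rvec"],float))[0];print(n,c["K"][0][0],-R.T@np.array(c["tvec"]).ravel())
s=r.get_state();print(s)
E
```

```text
scene 412.4968118922577 [ 0.12912834 -0.52643155  0.61422374]
top 408.15004515972015 [0.43890262 0.02465258 0.95525012]
{'time_s': 0.1, 'joints': array([-4.99564626e+01,  2.05865264e+01,  6.39945637e-01, -1.78256883e-02,
       -7.01377869e+01, -1.65071445e+01]), 'qd': array([ 0.03334389, -0.0763362 ,  0.12142135,  0.10347988,  0.15115325,
       -0.07679419]), 'joint_torque': array([-2.34086037e-03, -5.84162092e+01,  2.93751651e+01,  7.01562613e+00,
        1.01265500e-02, -6.94163600e-05]), 'tcp_pos': array([ 0.26947763, -0.61868279,  0.40383201]), 'eef_rot': array([ 1.79914348e+02, -7.90631629e-03, -1.56469670e+02]), 'contact_force': array([ 0.17022338,  0.00348049, -0.02151489]), 'moment': array([ 0.02712274, -0.00155958,  0.04391026]), 'gripper_width': 0.0877135489119689}
```

View pics/top0.png

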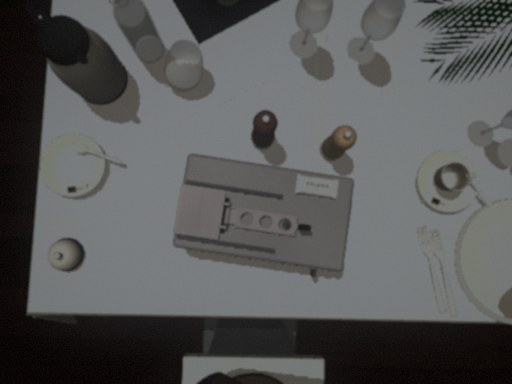

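View pics/scene0.png

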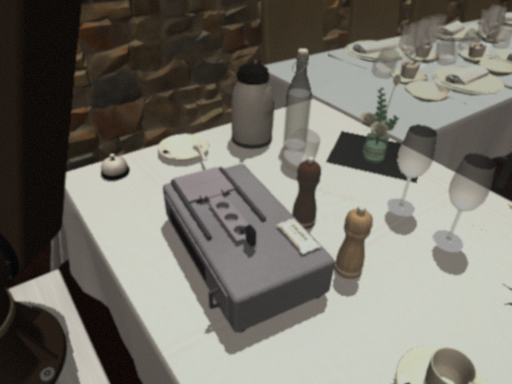

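The top view shows the warmer at columns 173–353 and rows 155–272, with its shutter end on the left (+y) and the tab near (304,229). I'll enlarge both views.

Run:
```python
import cv2
a=cv2.imread("pics/top0.png")[145:285,165:365]
cv2.imwrite("pics/topc.png",cv2.convertScaleAbs(cv2.resize(a,None,fx=4,fy=4,interpolation=cv2.INTER_CUBIC),alpha=1.6))
a=cv2.imread("pics/scene0.png")[155:325,155:345]
cv2.imwrite("pics/scenec.png",cv2.convertScaleAbs(cv2.resize(a,None,fx=3.5,fy=3.5,interpolation=cv2.INTER_CUBIC),alpha=1.5))
```

```text
(no output)
```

View pics/topc.png

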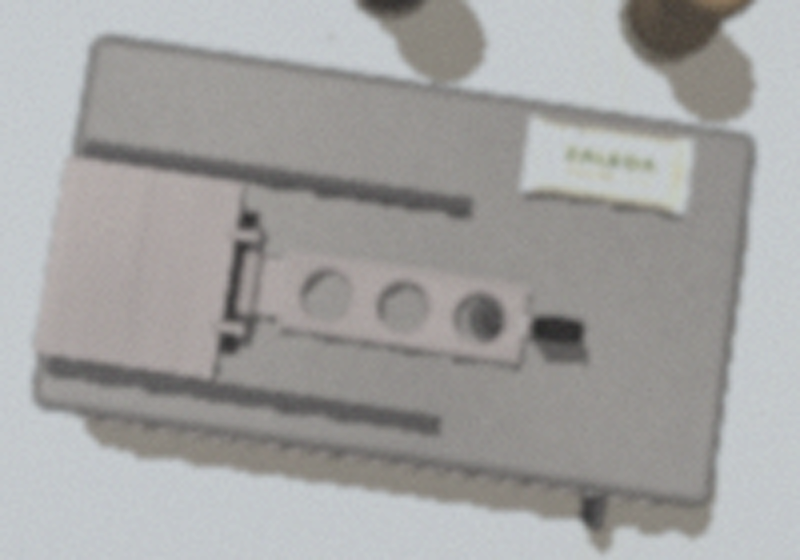

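View pics/scenec.png

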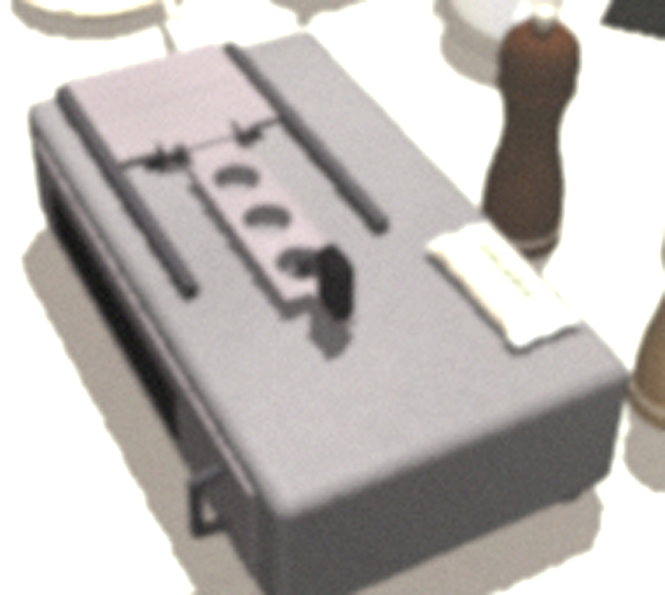

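The enlarged top view shows deck corners near (93,35), (755,135), (710,502) and (35,408), holes at (326,296), (404,306) and (480,317), and the tab top near (558,329). In the scene crop the tab is upright, next to the hole that sits on the pin.

```bash
cat > h.py <<'E'
import cv2,numpy as np
from plant import r
def ray(n,px,z,c=None):
    c=c or r.get_calibration(n);R=cv2.Rodrigues(np.array(c["rvec"],float))[0];C=-R.T@np.array(c["tvec"],float).ravel()
    u=cv2.undistortPoints(np.array([[px]],float),np.array(c["K"],float),np.array(c["D"],float)).ravel()
    d=R.T@np.array([u[0],u[1],1]);return C+d*(z-C[2])/d[2]
E
python3 - <<'E'
from h import *
T=lambda p,z:ray("top",(p[0]/4+165-.375,p[1]/4+145-.375),z)
S=lambda p,z:ray("scene",(p[0]/3.5+155-.36,p[1]/3.5+155-.36),z)
co=[T(p,.098) for p in [(93,35),(755,135),(710,502),(35,408)]]
for i in range(4): print(co[i].round(4),np.linalg.norm(co[i]-co[i-1]).round(4))
c=np.mean(co,0)
y1=(co[0]-co[1]+co[3]-co[2])[:2];yaw=np.arctan2(-y1[0],y1[1]);print("c",c,"yaw",np.degrees(yaw))
h=[T(p,.1095) for p in [(326,296),(404,306),(480,317)]];print(np.array(h).round(4))
d=(h[0]-h[2])[:2];print("bar yaw",np.degrees(np.arctan2(-d[0],d[1])),np.linalg.norm(d)/2)
print("tab top",T((558,329),.1435))
x=np.array([np.cos(yaw),np.sin(yaw)]);y=np.array([-np.sin(yaw),np.cos(yaw)])
pin=c[:2]-.02*x-.05*y;print("pin",pin,"tab pred",pin-.038*y)
print("scene tab top", S((333,255),.1435), "holes",S((237,176),.1095),S((268,216),.1095),S((300,262),.1095))
E
```

```text
[0.5931 0.1519 0.098 ] 0.1972
[ 0.5504 -0.2013  0.098 ] 0.3557
[ 0.3571 -0.1783  0.098 ] 0.1947
[0.397  0.1733 0.098 ] 0.3538
c [ 0.47439113 -0.01359516  0.098     ] yaw -6.6865223775658835
[[ 0.4584  0.0247  0.1095]
 [ 0.4544 -0.0157  0.1095]
 [ 0.4497 -0.0552  0.1095]]
bar yaw -6.214486456367529 0.040199478245847554
tab top [ 0.44437638 -0.09096529  0.1435    ]
pin [ 0.44870531 -0.06092632] tab pred [ 0.4442807  -0.09866784]
scene tab top [ 0.44433799 -0.08933265  0.1435    ] holes [0.46093629 0.02818464 0.1095    ] [ 0.45618751 -0.01138379  0.1095    ] [ 0.44950834 -0.05261004  0.1095    ]
```

Call:
carry_out([
  [[0,0,0],[0,0,-6.66],0],
  [[0,0,0],[0,0,-6.66],0],
  [[0,0,0],[0,0,-6.66],0],
  [[0,0,0],[0,0,-6.66],0],
  [[0,0,0],[0,0,-6.66],0],
  [[0,0,0],[0,0,-6.66],0],
  [[0,0,0],[0,0,-6.66],0],
  [[0,0,0],[0,0,-6.66],0],
  [[0,0,0],[0,0,-6.66],0],
  [[-0.034,-0.007,0],[0,0,0],0],
  [[-0.034,-0.007,0],[0,0,0],0],
  [[-0.034,-0.007,0],[0,0,0],0],
])

```text
time_s: 1.1
tcp_pos: [0.3018, -0.5189, 0.4035]
eef_rot: [179.9, 0.1, -96.6]
contact_force: [-0.3, 0.2, 0.1]
gripper_width: 0.0876
```

Call:
carry_out([
  [[-0.034,-0.007,0],[0,0,0],0],
  [[-0.034,-0.007,0],[0,0,0],0],
  [[-0.034,-0.007,0],[0,0,0],0],
  [[-0.034,-0.007,0],[0,0,0],0],
  [[-0.034,-0.007,0],[0,0,0],0],
  [[-0.034,-0.007,0],[0,0,0],0],
  [[-0.034,-0.007,0],[0,0,0],0],
  [[-0.034,-0.007,0],[0,0,0],0],
  [[-0.034,-0.007,0],[0,0,0],0],
  [[-0.034,-0.007,0],[0,0,0],0],
  [[0,0,0],[0,0,0],0],
  [[0,0,0],[0,0,0],0],
])

```text
time_s: 2.1
tcp_pos: [0.4105, -0.1885, 0.4047]
eef_rot: [-180.0, 0.0, -96.3]
contact_force: [-0.6, -0.6, -0.1]
gripper_width: 0.0875
```

Run:
```python
from h import *
s=r.get_state();print(s["time_s"],s["tcp_pos"],s["eef_rot"],s["joints"])
im=r.capture("wrist");cv2.imwrite("pics/w1.png",cv2.cvtColor(im,cv2.COLOR_RGB2BGR))
c=r.get_calibration("wrist");R=cv2.Rodrigues(np.array(c["rvec"],float))[0];print(-R.T@np.array(c["tvec"],float).ravel(),R[2])
```

```text
2.1 [ 0.41054248 -0.18845776  0.40467108] [-1.79994782e+02  9.03465165e-03 -9.62993409e+01] [ 4.63241607e-01 -1.07572767e+00 -2.60386542e+01 -9.21898859e-03
 -6.50308281e+01 -6.75869178e+00]
[ 0.4021048  -0.26800123  0.38401401] [ 0.03348197  0.29181914 -0.95588731]
```

View pics/w1.png

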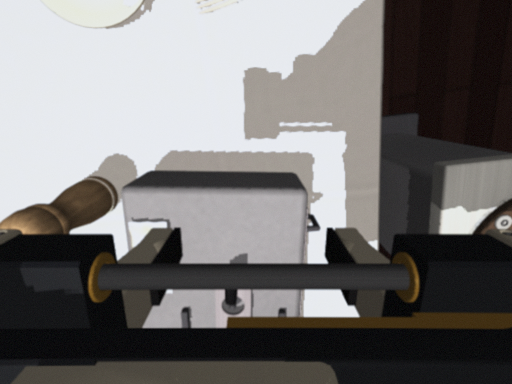

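The wrist view is mostly blocked by the gripper's crossbar. The pin and tab are near (232,300), left of the finger centre at about column 253. I'll check this against the estimate with an enlarged crop.

Run:
```python
from h import *
a=cv2.imread("pics/w1.png")[170:340,120:320]
cv2.imwrite("pics/w1c.png",cv2.resize(a,None,fx=4,fy=3.5,interpolation=cv2.INTER_CUBIC))
c=r.get_calibration("wrist")
for p in [(.4448,-.0925,.1455),(.4448,-.0925,.1095),(.449,-.058,.123),(.397,.1733,.098),(.3571,-.1783,.098),(.5504,-.2013,.098)]:
    q=cv2.projectPoints(np.array([p]),np.array(c["rvec"],float),np.array(c["tvec"],float),np.array(c["K"],float),np.array(c["D"],float))[0].ravel();print(p,q,(q-[120,170])*[4,3.5])
```

```text
(0.4448, -0.0925, 0.1455) [230.14686102 295.74916289] [440.58744408 440.12207011]
(0.4448, -0.0925, 0.1095) [232.69900143 274.87048059] [450.79600573 367.04668208]
(0.449, -0.058, 0.123) [232.20069289 309.67066103] [448.80277154 488.84731362]
(0.397, 0.1733, 0.098) [292.22789685 432.10878308] [688.91158741 917.38074077]
(0.3571, -0.1783, 0.098) [305.76309691 189.33580786] [743.05238764  67.67532751]
(0.5504, -0.2013, 0.098) [119.11395949 188.13291063] [-3.54416203 63.46518722]
```

View pics/w1c.png

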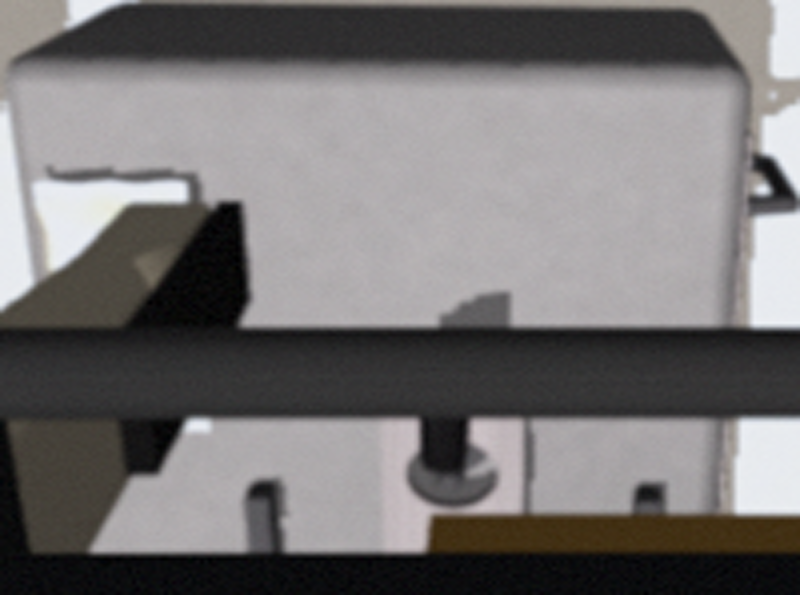

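The tab appears at crop column 445 with its far top edge at row 473. The prediction was columns 441–451 and row 473, so the estimate agrees. I'll move above the tab and descend.

Call:
carry_out([
  [[-0.0248,-0.0059,0],[0,0,0],0],
  [[-0.0248,-0.0059,0],[0,0,0],0],
  [[-0.0248,-0.0059,0],[0,0,0],0],
  [[-0.0248,-0.0059,0],[0,0,0],0],
  [[0,0,0.02],[0,0,0],0],
  [[0,0,0.02],[0,0,0],0],
  [[0,0,0.02],[0,0,0],0],
  [[0,0,0.02],[0,0,0],0],
  [[0,0,0.015],[0,0,0],0],
  [[0,0,0],[0,0,0],0],
  [[0,0,0],[0,0,0],0],
  [[0,0,0],[0,0,0],0],
])

```text
time_s: 3.15
tcp_pos: [0.4452, -0.0949, 0.3105]
eef_rot: [-180.0, -0.0, -96.6]
contact_force: [0.6, -0.1, 0.9]
gripper_width: 0.0879
```

Run:
```python
from h import *
s=r.get_state();print(s["time_s"],s["tcp_pos"],s["eef_rot"])
im=cv2.cvtColor(r.capture("scene"),cv2.COLOR_RGB2BGR)[100:330,150:400]
w=cv2.cvtColor(r.capture("wrist"),cv2.COLOR_RGB2BGR)[180:384,130:380]
f=lambda a:cv2.resize(a,(400,int(a.shape[0]*1.6)),interpolation=cv2.INTER_CUBIC)
a,b=f(im),f(w);H=max(len(a),len(b));o=np.zeros((H,800,3),np.uint8);o[:len(a),:400]=a;o[:len(b),400:]=b
cv2.imwrite("pics/p2.png",o)
```

```text
3.15 [ 0.44524229 -0.09485357  0.31045794] [-1.79959080e+02 -1.03365340e-02 -9.65794268e+01]
```

View pics/p2.png

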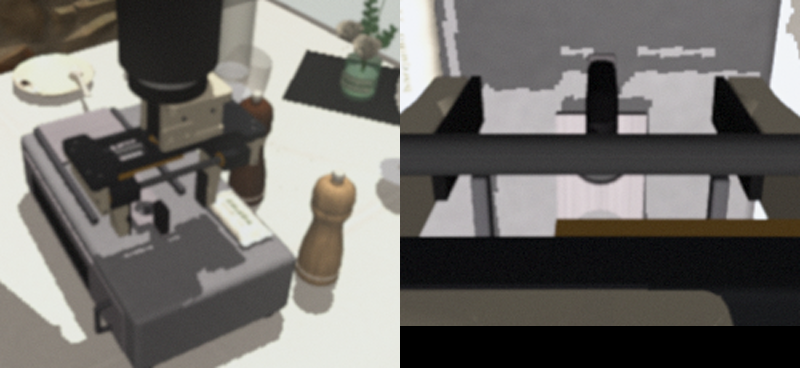

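The tab sits centred between the fingers (column 600 against finger centre 598). I'll lower and close.

Call:
carry_out([
  [[-0.002,0,0.008],[0,0,0],0],
  [[0,0,0.008],[0,0,0],0],
  [[0,0,0],[0,0,0],0],
  [[0,0,0],[0,0,0],255],
  [[0,0,0],[0,0,0],255],
  [[0,0,0],[0,0,0],255],
  [[0,0,0],[0,0,0],255],
  [[0,0,0],[0,0,0],255],
  [[0,0,0],[0,0,0],255],
  [[0,0,0],[0,0,0],255],
  [[0,0,0],[0,0,0],255],
  [[0,0,0],[0,0,0],255],
], grip_force=30)

```text
time_s: 4.25
tcp_pos: [0.4451, -0.0922, 0.2937]
eef_rot: [-180.0, 0.0, -96.5]
contact_force: [0.2, 0.4, -0.5]
gripper_width: 0.0335
```

Call:
carry_out([
  [[0,0,0],[0,0,0],255],
  [[0,0,0],[0,0,0],255],
  [[0,0,0],[0,0,0],255],
  [[0,0,0],[0,0,0],255],
  [[0,0,0],[0,0,0],255],
  [[0,0,0],[0,0,0],255],
  [[0,0,0],[0,0,0],255],
  [[0,0,0],[0,0,0],255],
])

```text
time_s: 4.92
tcp_pos: [0.4447, -0.0922, 0.2935]
eef_rot: [179.9, -0.0, -96.5]
contact_force: [-4.2, 0.1, 3.1]
gripper_width: 0.0116
```

Gripped at 11.6 mm. Next I swing the stay up 16° about its hinge, moving the tool with it.

Call:
carry_out([
  [[-0.0033,0,-0.0027],[0,1,0],255],
  [[-0.0065,0,-0.0054],[0,2,0],255],
  [[-0.0065,0,-0.0054],[0,2,0],255],
  [[-0.0065,0,-0.0054],[0,2,0],255],
  [[-0.0065,0,-0.0054],[0,2,0],255],
  [[-0.0065,0,-0.0054],[0,2,0],255],
  [[-0.0065,0,-0.0054],[0,2,0],255],
  [[-0.0065,0,-0.0054],[0,2,0],255],
  [[-0.0033,0,-0.0027],[0,1,0],255],
  [[0,0,0],[0,0,0],255],
  [[0,0,0],[0,0,0],255],
  [[0,0,0],[0,0,0],255],
])

```text
time_s: 5.92
tcp_pos: [0.4513, -0.0358, 0.3297]
eef_rot: [180.0, -16.0, -96.5]
contact_force: [-4.5, 1.3, 0.7]
gripper_width: 0.0118
```

Run:
```python
from h import *
from scipy.spatial.transform import Rotation as Q
s=r.get_state();R=Q.from_euler("xyz",s["eef_rot"],degrees=True).as_matrix();print(s["time_s"],s["tcp_pos"],s["eef_rot"],s["contact_force"],s["moment"],s["gripper_width"]);print(R,"grasp",s["tcp_pos"]+.159*R[:,2])
im=cv2.cvtColor(r.capture("scene"),cv2.COLOR_RGB2BGR)[150:310,155:325]
cv2.imwrite("pics/p3.png",cv2.resize(im,None,fx=3.5,fy=3.5,interpolation=cv2.INTER_CUBIC))
```

```text
5.9167 [ 0.45128944 -0.03579284  0.32969342] [179.96033352 -15.95951094 -96.53322798] [-4.49500895  1.33784327  0.72462702] [ 1.55233696  1.65532098 -0.77501377] 0.011792834205963615
[[-1.09393918e-01 -9.93484141e-01 -3.19723643e-02]
 [-9.55212579e-01  1.13968497e-01 -2.73093592e-01]
 [ 2.74957995e-01  6.65626438e-04 -9.61456009e-01]] grasp [ 0.44620584 -0.07921472  0.17682192]
```

View pics/p3.png

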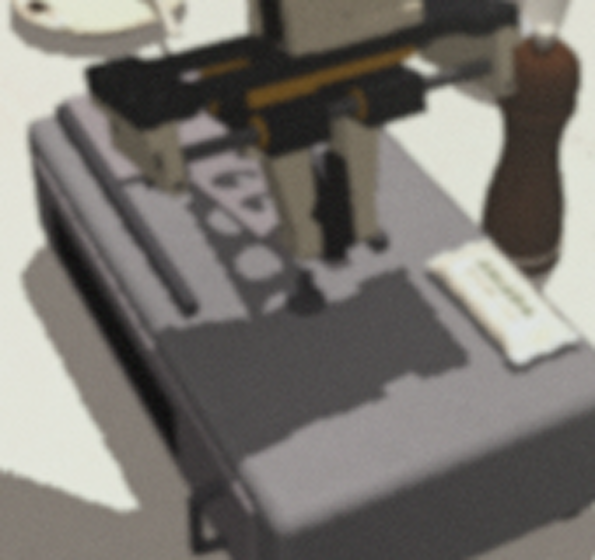

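The stay is up off the pin, with the tab still in the jaws. Now I move it 40 mm along own −y.

Call:
carry_out([
  [[0.0024,0,0.0007],[0,0,0],255],
  [[0.0048,0,0.0014],[0,0,0],255],
  [[0.0048,0,0.0014],[0,0,0],255],
  [[0.0048,0,0.0014],[0,0,0],255],
  [[0.0048,0,0.0014],[0,0,0],255],
  [[0.0048,0,0.0014],[0,0,0],255],
  [[0.0048,0,0.0014],[0,0,0],255],
  [[0.0048,0,0.0013],[0,0,0],255],
  [[0.0024,0,0.0006],[0,0,0],255],
  [[0,0,0],[0,0,0],255],
  [[0,0,0],[0,0,0],255],
  [[0,0,0],[0,0,0],255],
])

```text
time_s: 6.97
tcp_pos: [0.4465, -0.0761, 0.3298]
eef_rot: [179.9, -16.0, -96.6]
contact_force: [-5.1, -0.0, 2.2]
gripper_width: 0.0118
```

Run:
```python
from h import *
from scipy.spatial.transform import Rotation as Q
s=r.get_state();R=Q.from_euler("xyz",s["eef_rot"],degrees=True).as_matrix();print(s["time_s"],s["tcp_pos"],s["eef_rot"],s["contact_force"],s["gripper_width"],"grasp",s["tcp_pos"]+.159*R[:,2])
f=lambda a,k:cv2.resize(cv2.cvtColor(a,cv2.COLOR_RGB2BGR),None,fx=k,fy=k,interpolation=cv2.INTER_CUBIC)
a=f(r.capture("scene")[170:300,175:308],3);b=f(r.capture("top")[160:280,185:318],3)
w=r.capture("wrist");cv2.imwrite("pics/w4.png",cv2.cvtColor(w,cv2.COLOR_RGB2BGR))
o=np.zeros((390,798,3),np.uint8);o[:len(a),:399]=a;o[:len(b),399:]=cv2.convertScaleAbs(b,alpha=1.5);cv2.imwrite("pics/p4.png",o)
```

```text
6.9667 [ 0.44646048 -0.07608632  0.32977027] [179.93151263 -16.01079631 -96.58166303] [-5.12654681e+00 -4.92185950e-03  2.17669356e+00] 0.011819702147236896 grasp [ 0.44124504 -0.11963061  0.17693803]
```

View pics/p4.png

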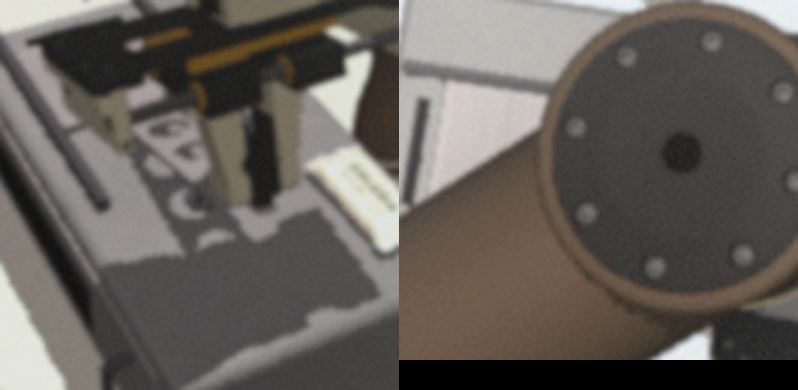

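The tab is still gripped. The arm hides the pin in both fixed views, so I'll lower in stages and watch the force.

Call:
carry_out([
  [[0.0032,0,0.0028],[0,-1,0],255],
  [[0.0032,0,0.0028],[0,-1,0],255],
  [[0.0063,0,0.0056],[0,-2,0],255],
  [[0.0063,0,0.0056],[0,-2,0],255],
  [[0.0032,0,0.0028],[0,-1,0],255],
  [[0.0032,0,0.0028],[0,-1,0],255],
  [[0.0032,0,0.0028],[0,-1,0],255],
  [[0,0,0],[0,0,0],255],
  [[0,0,0],[0,0,0],255],
])

```text
time_s: 7.87
tcp_pos: [0.4426, -0.1091, 0.3111]
eef_rot: [179.9, -7.0, -96.6]
contact_force: [-5.2, 0.5, 1.3]
gripper_width: 0.0118
```

The tilt is 7°, so the bar's underside at the hole should be below the pin top, and the force hasn't risen. I'll continue to flat.

Call:
carry_out([
  [[0.0032,0,0.0028],[0,-1,0],255],
  [[0.0032,0,0.0028],[0,-1,0],255],
  [[0.0032,0,0.0028],[0,-1,0],255],
  [[0.0032,0,0.0028],[0,-1,0],255],
  [[0.0032,0,0.0028],[0,-1,0],255],
  [[0.0032,0,0.0028],[0,-1,0],255],
  [[0.0016,0,0.0014],[0,-0.5,0],255],
  [[0,0,0],[0,0,0],255],
  [[0,0,0],[0,0,0],255],
])

```text
time_s: 8.62
tcp_pos: [0.4401, -0.1309, 0.2945]
eef_rot: [179.9, -0.5, -96.6]
contact_force: [-6.1, 0.6, 0.5]
gripper_width: 0.0118
```

Run:
```python
from h import *
s=r.get_state();print(s["time_s"],s["tcp_pos"],s["eef_rot"],s["contact_force"],s["moment"],s["gripper_width"])
```

```text
8.6167 [ 0.44014512 -0.13085248  0.29450516] [179.9088007   -0.52210116 -96.58878794] [-6.11874093  0.62312049  0.52272201] [ 0.45897196  1.92517371 -0.27287261] 0.011843910101349447
```

It's almost flat, 39 mm from the start grip, with no contact load. I'll release and retreat.

Call:
carry_out([
  [[0,0,0.001],[0,-0.5,0],255],
  [[0,0,0],[0,0,0],0],
  [[0,0,0],[0,0,0],0],
  [[0,0,0],[0,0,0],0],
  [[0,0,0],[0,0,0],0],
  [[0,0,0],[0,0,0],0],
  [[0,0,0],[0,0,0],0],
  [[0,0,0],[0,0,0],0],
  [[0,0,0],[0,0,0],0],
  [[0,0,0],[0,0,0],0],
  [[0,0,0],[0,0,0],0],
  [[0,0,0],[0,0,0],0],
])

```text
time_s: 9.62
tcp_pos: [0.4407, -0.1304, 0.2939]
eef_rot: [-180.0, 0.0, -96.5]
contact_force: [-0.0, -0.0, -0.7]
gripper_width: 0.0797
```

Call:
carry_out([
  [[0,0,-0.01],[0,0,0],0],
  [[0,0,-0.02],[0,0,0],0],
  [[0,0,-0.03],[0,0,0],0],
  [[0,0,-0.03],[0,0,0],0],
  [[0.035,0,-0.01],[0,0,0],0],
  [[0.035,0,0],[0,0,0],0],
  [[0.035,0,0],[0,0,0],0],
  [[0.035,0,0],[0,0,0],0],
  [[0.035,0,0],[0,0,0],0],
  [[0.035,0,0],[0,0,0],0],
  [[0.035,0,0],[0,0,0],0],
  [[0,0,0],[0,0,0],0],
])

```text
time_s: 10.62
tcp_pos: [0.4122, -0.3782, 0.3932]
eef_rot: [179.9, -0.0, -96.7]
contact_force: [1.1, 0.3, 0.4]
gripper_width: 0.0873
```

Run:
```python
from h import *
s=r.get_state();print(s["time_s"],s["tcp_pos"],s["contact_force"],s["gripper_width"])
f=lambda a,k:cv2.resize(cv2.cvtColor(a,cv2.COLOR_RGB2BGR),None,fx=k,fy=k,interpolation=cv2.INTER_CUBIC)
a=f(r.capture("scene")[185:285,190:290],4);b=f(r.capture("top")[175:275,230:330],4)
cv2.imwrite("pics/p5.png",np.hstack([a,cv2.convertScaleAbs(b,alpha=1.5)]))
```

```text
10.6167 [ 0.41220797 -0.37819877  0.39315798] [1.05797472 0.348015   0.35578127] 0.08728056305186727
```

View pics/p5.png

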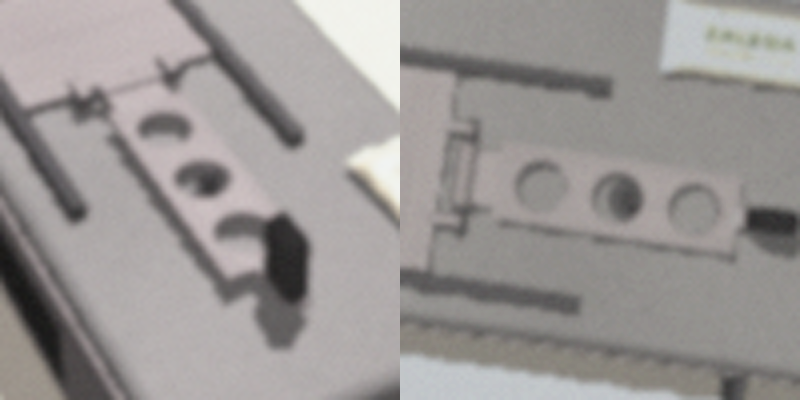

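The middle hole, at (202,180) in the scene crop and (617,196) in the top crop, now holds the pin, and the two outer holes are empty. The stay's shadow is even along its length, so it lies flat. The gripper is well clear, so I'm handing in.

Run:
```python
from h import *
h=ray("top",(230+217/4,175+196/4),.1115);print(h, "offset from pin est",h[:2]-[.449,-.058])
r.close_job()
```

```text
[ 0.44942175 -0.05424645  0.1115    ] offset from pin est [0.00042175 0.00375355]
the job is handed in; nothing more can be done
```

I gripped the stay by its tab and swung it up 16° about its hinge to clear the pin. I then moved it 39–40 mm along own −y with the shutter, swung it back down and let go. The job was handed in at about 11 s, against the 32 s limit.

- **Pin and hole:** The last pictures show the pin standing through the middle hole. The hole's centre measured about 4 mm from my pin estimate, against the 12 mm allowed.
- **Flatness:** The stay looks flat, but I judged that from the pictures and did not measure its final height.
- **Lift:** The lift above 0.117 m follows from the 16° swing and the raised bar in the picture; I did not measure the hole's height directly.
- **Forces and clearance:** Readings at the end of each move stayed around 6 N or less, and the gripper ended about 0.25 m clear of the tab.
- **Disagreement:** My pin estimate is a blend of sources that disagreed by a few millimetres. The pin position from the warmer's corners was y −0.061 m, while the hole that started on the pin measured −0.053 to −0.055 m. Because the pin is physically inside the hole, its centre can be at most about 9 mm off.

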